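Reset the compressor interlock with the two-key box

ROBOT

A 6-joint arm with a two-finger parallel gripper is mounted at the origin on a cart in front of the work surface, level with it; the furniture and walls round the work are solid. World frame = base frame: x ahead of the robot, y to its left, z up, the work surface at z = 0. Lengths are in m, angles in rad, forces in N, time in s.
With the tool pointing down it reaches from about 0.275 to 0.825 m from the base axis. Payload 5.2 kg.
Tool frame: the origin (TCP) lies on the centre line of the jaws, within the pads' length; the fingertips stand 22 mm ahead of it and the grasp point (between the pads) lies 3 mm ahead of it (robot.tip_reach is the distance from the TCP to the fingertips, in m); z points along the fingers, y is the line along which they close (so a half turn about z gives the same grasp; the last joint's range is limited). The gripper opens to 93 mm and grips with 3 to 60 N. Pads are 15 mm wide; open, the fingers measure 128 mm over their backs; the gripper's body (75 mm by 188 mm) begins 65 mm behind the grasp point.
Start: joints at [-1.367, 0.259, 1.535, -0, 1.348, -0.203], TCP at [0.218, -0.505, 0.241] pointing down, gripper open.
Joint ranges: [-3.14, 3.14], [-0.91, 2.08], [0.19, 2.58], [-1.22, 4.36], [0.22, 2.71], [-3.12, 3.12]. Speed limits (rad/s): [2.57, 2.57, 3.14, 3.14, 3.14, 3.14].

INTERFACE

Orientations are given as [roll, pitch, yaw] about the fixed x, y, z axes, in that order (R = Rz(yaw) Ry(pitch) Rx(roll)).
In Python, from rig import robot gives the robot as it stands. The module is installed in compiled form; this text tells all that it offers.
- The arm moves only by the tool send_rows, never from a script. Its argument "rows" is a list of rows, each a list of 3 entries, a list of its own where there are three numbers: the shift along the tool's x, y, z in mm, then the turn, a rotation vector about the tool's x, y, z in degrees, then the finger opening in mm, from 0 to 93. In form: [[[dx, dy, dz], [ax, ay, az], fingers], ...]. A call has exactly 8 rows; each row shifts and turns the commanded pose from where the row before left it, along the tool's axes as they then stand; what a row does not reach is not made up. A row lasts 1/8 s, in which the tool goes at most 62.5 mm and 10.7 degrees, less where a joint would pass 70% of its speed; a pose out of reach is approached as far as the arm can. A call is refused whole if a number of a shift passes 62.5 or a number of a turn 10.7, either way. A call with a gripper value outside its range is refused whole. The fingers move at their own pace and stop on an object; "grip_force" is the grip in N (left out, the last holds). Time passes only in rows, so rows that do not move let the fingers close, or fill a call up. It gives the time, the measured TCP pose, the force, the opening and the grip force at its end, in the units of the state.
- robot.sense(): the state, without advancing time (a new reading comes with each control period).
- robot.read_camera(name): name is "side" or "top" or "wrist"; returns (picture, depth): 400x640x3 uint8, red, green, blue; 400x640 float32, m along the optical axis (not along the pixel's ray), 0 where there is no reading.
- robot.calibration(name): a dict with "K" (3x3 intrinsics, pixels), "k1" (the pictures are not rectified: a ray, as slopes to the right and down, at radius r is drawn at 1 + k1 r^2 times it, then the intrinsics apply), "camera_from_world" (4x4, takes a point from world to camera coordinates); the wrist camera has in their place "hand_eye" (4x4, takes a point from camera to tool coordinates, whose origin is the TCP and whose axes are the flange's). Camera axes: x right, y up, looking along -z (the intrinsics and any distortion apply to the point x, -y, -z); pixel columns grow to the right and rows downward; lengths in m; the calibration is good to about 2 mm. A picture is of the moment at which its call begins: read the wrist's pose just before it. calibration takes no time and is no camera call.
- robot.job_done(): hands the job in; it is judged then, once.
The state is a dict: "time_s": time; "qpos": joint angles; "joint_vel": joint speeds; "effort": joint torques, N m; "tcp_pos": TCP position; "orientation": TCP orientation; "wrist_force": force on the tool from outside, world axes, zero at the start; "ft_torque": the same for the moment, N m; "width": finger opening in m; "gripper_force": force on a finger pad.
Only numpy, scipy, OpenCV 4.12 (cv2) and the standard library are available. Lean on these libraries where they do the work, as an engineer would, in place of code of your own. Each camera call takes 0.05 s, during which the arm holds its last target. There are 200 camera calls.

TASK

Reset the compressor interlock at the control box with the two green keys: push its clear guard fully back with a fingertip, then press both green keys down together, one finger of the open gripper on each, hold both fully down for at least three seconds, and let both come up again. Leave the guard open, do not operate the look-alike box with the black keys, and leave the spark plug, tape roll and blue screwdriver lying where they are.

Things in the scene. Friction and masses are not known exactly. Their poses are not given: they have to be found in the camera images.
- reset_box: Box to use, GREEN keys, green lip on its guard: grey box bolted to the bench, 130 x 130 x 45 mm on a 142 mm square flange. Origin: centre of its underside; +x to its rear (away from the robot, yaw within 0.5 rad), +y to its left. Keys: 28 mm in diameter, at x = -25 mm, y = +30 and -30 mm, tops 59 mm up, under a clear sliding guard
- hoist_box: Look-alike box to leave alone, BLACK keys, black lip on its guard, else of the same build and axes: 130 x 130 x 45 mm, origin at the centre of its underside. Which box stands left and which right varies
- reset_guard (a joint): travel of the green-lipped guard in m: 0 shut over the keys (it starts at 0 to 0.008), 0.050 fully back against its stop. It slides along the box's +x, with about 1.5 N of friction, and stays where it is left
- reset_lip (a point): middle of the front face of the guard's green lip, 81 mm up: push here along the box's +x. Lip: 60 mm wide (y), 5 mm thick, rises from the clear plate (top 67 mm above the bench) to 92 mm. The plate reaches 31 mm forward of the lip's face; fully back, its front edge is 32 mm behind the line of key centres. Axes as the box
- reset_key_left (a joint): how far the green key at the box's +y side is pressed, in m: 0 up, 0.008 fully down. Spring: starts to move at 1.5 N, fully down at 5 N; it comes up when let go
- reset_key_right (a joint): the same for the green key at the box's -y side
- reset_key_left_top (a point): centre of the top face of the green key at the box's +y side (28 mm in diameter, 59 mm above the bench when up); moves with the key
- reset_key_right_top (a point): the same for the green key at the box's -y side
- hoist_lip (a point): middle of the front face of the black lip on the guard of the box to leave alone
- hoist_key_left (a joint): how far the +y black key is pressed (m, 0 up); leave alone
- hoist_key_right (a joint): how far the -y black key is pressed (m, 0 up); leave alone
- spark_plug: spark plug lying between the two boxes, 22 x 68 x 20 mm; loose, leave it. Origin: centre of its underside, long along y
- tape_roll: roll of black insulating tape lying flat, 56 mm in diameter, 19 mm high, left of the boxes; loose, leave it. Origin: centre of its underside
- screwdriver_blue: blue-handled screwdriver lying behind the boxes, 26 x 210 x 26 mm; loose, leave it. Origin: under its middle, long along y
Mind the look-alikes: they are no part of the job. What is shaped like the reset_box but turquoise is not meant.

How it is judged:
On the way, in this order (a step that is already met when the one before it is completed fails the run):
1. the guard of the green-key box is pushed fully back (over 42 of 50 mm) (value of joint reset_guard above 0.042 m), for 0.2 s.
2. the fingers hold both green keys down together (each over 6 of 8 mm) for three seconds (at least 2.7 s is counted) (value of joint each of reset_key_left, reset_key_right above 0.006 m and contact force between reset_box and the fingers above 3 N), for 2.7 s.
At the end, for the whole second after the job is handed in: both green keys are up again (within 1 mm) after being held down together for three seconds, and the guard stands back (over 42 of its 50 mm) (value of joint reset_guard above 0.042 m and value of joint each of reset_key_left, reset_key_right below 0.001 m); the robot touches nothing.
It fails at once if one green key is pressed fully (over 6 mm) while the other is still up (under 2 mm) ((value of joint reset_key_left above 0.006 m and value of joint reset_key_right below 0.002 m) or (value of joint reset_key_right above 0.006 m and value of joint reset_key_left below 0.002 m)).
It fails at once if the box with the black keys is operated (its guard moved over 8 mm or a key pressed over 2 mm) (distance of hoist_lip from where it was at the start of the episode above 0.008 m or value of joint any of hoist_key_left, hoist_key_right above 0.002 m).
It fails at once if a loose thing is shifted or lifted by over 20 mm (distance of any of spark_plug, tape_roll, screwdriver_blue from where it was at the start of the episode above 0.02 m).
It also fails if it takes over 51 s, if anything falls off the work surface, if the arm or the gripper's body presses on something with over 40 N, if the wrist force passes 120 N, or if a joint passes its speed limit or range.

## Working session

There is one attempt and no reset: what is moved stays moved. The work goes in short steps, Python scripts to look and compute and a tool call to move; the robot and the scene stay as the last step left them, time stands still between calls to the robot, and variables do not carry over. Pictures are saved under pics/ and viewed, at most 10 in all, crops included, and the job is handed in when it is done.

Besides the shell and the picture viewer there is one more tool, called as name(argument=value, ...) on one line, values as JSON. send_rows: Moves the arm, as the interface text tells. Its arguments: {"type":"object","properties":{"rows":{"type":"array"},"grip_force":{"type":"number"}},"required":["rows"]}

```bash
mkdir -p pics; cat > h.py <<'E'
import numpy as np,cv2
from rig import robot
from scipy.spatial.transform import Rotation as R
def p2w(c,u,v,d,T=None):
    K=np.array(c["K"]);k=c["k1"]
    xd=(u-K[0,2])/K[0,0];yd=(v-K[1,2])/K[1,1];x,y=xd,yd
    for _ in range(20):
        s=1+k*(x*x+y*y);x,y=xd/s,yd/s
    M=np.linalg.inv(np.array(c["camera_from_world"])) if T is None else T
    return x,y,M
def atz(c,u,v,z,T=None):
    x,y,M=p2w(c,u,v,0,T);d=M[:3,:3]@[x,-y,-1];o=M[:3,3]
    return o+d*(z-o[2])/d[2]
def atd(c,u,v,dep,T=None):
    x,y,M=p2w(c,u,v,0,T);return M[:3,:3]@(np.array([x,-y,-1])*dep)+M[:3,3]
E
python3 - <<'E'
from h import *
s=robot.sense();print(s)
for n in("top","side"):
    im,d=robot.read_camera(n);cv2.imwrite(f"pics/{n}.png",im[:,:,::-1]);np.save(f"{n}.npy",d);print(robot.calibration(n))
print(robot.calibration("wrist"),robot.tip_reach)
E
```

```text
{'time_s': 0.0, 'qpos': array([-1.36681707e+00,  2.59335417e-01,  1.53608828e+00,  1.99568950e-05,
        1.34796148e+00, -2.02801188e-01]), 'joint_vel': array([ 1.69930693e-04,  1.63534645e-03,  4.39334430e-04,  2.40920844e-03,
       -6.33713519e-05, -1.38601159e-03]), 'effort': array([ 4.87045709e-04, -4.37311399e+01, -2.84004039e+01,  7.19562918e-02,
        4.13398608e-02, -1.32549608e-04]), 'tcp_pos': array([ 0.21753416, -0.50460954,  0.23981965]), 'orientation': array([-3.13984079e+00, -3.80093915e-04,  4.06775682e-01]), 'wrist_force': array([-0.44217066, -0.41234229, -0.01051896]), 'ft_torque': array([-0.0202896 , -0.0273623 , -0.02731776]), 'gripper_force': 0.0, 'width': 0.09303461880875276}
{'K': array([[405.85545857,   0.        , 317.56450509],
       [  0.        , 405.85545857, 203.58695682],
       [  0.        ,   0.        ,   1.        ]]), 'k1': -0.07852401034957007, 'camera_from_world': array([[ 0.0134829 , -0.99989652, -0.00501508,  0.04246045],
       [ 0.99389648,  0.01285246,  0.10956555, -0.51797952],
       [-0.10948976, -0.00646173,  0.99396692, -0.9499272
[... 370 characters left out ...]
  0.80185564, -0.20253348],
       [-0.39896053,  0.69556908,  0.59750661, -1.00057585],
       [ 0.        ,  0.        ,  0.        ,  1.        ]])}
{'K': array([[338.62641699,   0.        , 314.8064144 ],
       [  0.        , 338.62641699, 197.91964769],
       [  0.        ,   0.        ,   1.        ]]), 'k1': 0.024379553736097005, 'hand_eye': array([[ 1.74128689e-04,  9.69384461e-01,  2.45547830e-01,
         6.79756926e-02],
       [ 9.99999639e-01, -3.73054295e-04,  7.63616643e-04,
         8.63650022e-05],
       [ 8.31840780e-04,  2.45547608e-01, -9.69384176e-01,
        -1.44378831e-01],
       [ 0.00000000e+00,  0.00000000e+00,  0.00000000e+00,
         1.00000000e+00]])} 0.022
```

View pics/top.png

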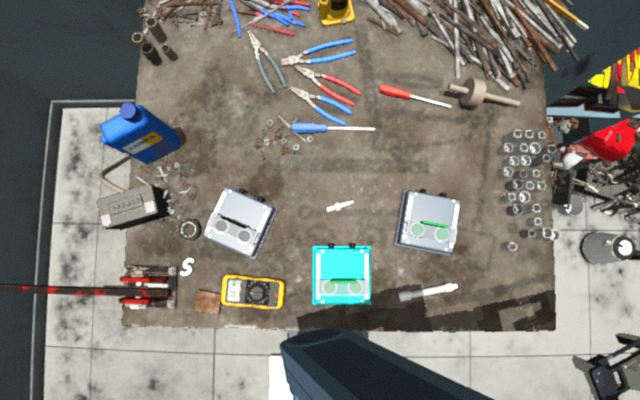

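View pics/side.png

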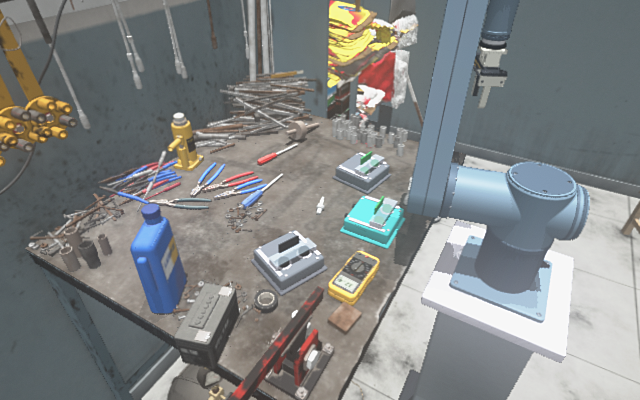

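The top view shows the grey green-key box at about (428,222). The black-key box is at (240,222), and the turquoise decoy at (341,274). I'll enlarge the right-hand one.

```bash
python3 - <<'E'
from h import *
im=cv2.imread("pics/top.png")[170:270,375:485]
cv2.imwrite("pics/c.png",cv2.resize(im,None,fx=6,fy=6,interpolation=cv2.INTER_CUBIC)[:600])
E
```

```text
(no output)
```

View pics/c.png

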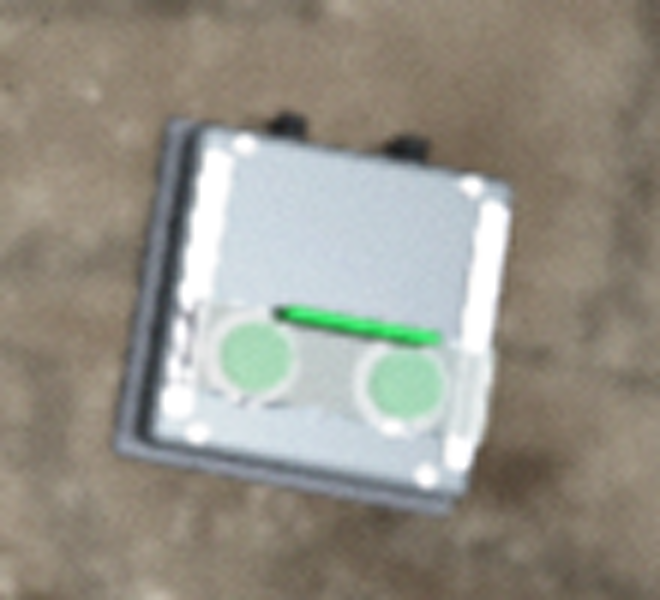

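The keys sit at about (417.5,229.5) and (442.5,233.7) in the top picture. The lip's top edge runs from (422.5,222) to (448.3,226.3).

```bash
python3 - <<'E'
from h import *
c=robot.calibration("top")
kl=atz(c,417.2,229.2,.059);kr=atz(c,442.2,233.4,.059)
print(kl,kr,np.linalg.norm(kl-kr),(kl+kr)/2)
d=(kl-kr);yaw=np.arctan2(-d[0],d[1]);print("yaw",yaw)
a=atz(c,422,221.5,.092);b=atz(c,448,226,.092);print(a,b,np.linalg.norm(a-b),(a+b)/2,np.arctan2(-(a-b)[0],(a-b)[1]))
X=np.array([np.cos(yaw),np.sin(yaw),0]);print("lip ahead of keys",((a+b)/2-(kl+kr)/2)@X)
for z,pts in((.045,[(182/6,145/6),(510/6,185/6),(465/6,490/6),(155/6,440/6)]),):
    q=[atz(c,375+u,170+v,z) for u,v in pts];print(np.array(q),np.mean(q,0))
s=robot.sense();print(R.from_euler('xyz',s['orientation']).as_matrix())
E
```

```text
[ 0.45703047 -0.1836736   0.059     ] [ 0.44785315 -0.24241837  0.059     ] 0.059457303767867134 [ 0.45244181 -0.21304598  0.059     ]
yaw -0.15497105408531792
[ 0.47284638 -0.18683515  0.092     ] [ 0.46333668 -0.24597384  0.092     ] 0.05989840471291193 [ 0.46809153 -0.2164045   0.092     ] -0.1594383794565887
lip ahead of keys 0.01598056472744834
[[ 0.54084659 -0.15961026  0.045     ]
 [ 0.52659214 -0.29131157  0.045     ]
 [ 0.40558297 -0.27063735  0.045     ]
 [ 0.42405421 -0.14791269  0.045     ]] [ 0.47426898 -0.21736797  0.045     ]
[[ 9.18385644e-01  3.95686354e-01 -3.44178643e-04]
 [ 3.95686384e-01 -9.18384342e-01  1.57654630e-03]
 [ 3.07729581e-04 -1.58406429e-03 -9.99998698e-01]]
```

send_rows(rows=[[[0, 0, 0], [0, 0, 8.1], 20], [[0, 0, 0], [0, 0, 8.1], 20], [[0, 0, 0], [0, 0, 8.1], 20], [[0, 0, 0], [0, 0, 8], 20], [[20, -40, 0], [0, 0, 0], 20], [[20, -40, 0], [0, 0, 0], 20], [[20, -40, 0], [0, 0, 0], 20], [[20, -40, 0], [0, 0, 0], 20]])

```text
time_s: 1.1
tcp_pos: [0.3222, -0.3581, 0.2403]
orientation: [-3.141, 0.0, -0.157]
wrist_force: [-0.7, -0.3, -0.6]
width: 0.0209
gripper_force: 0.0
```

send_rows(rows=[[[20, -40, 0], [0, 0, 0], 20], [[20, -40, 0], [0, 0, 0], 20], [[20, -40, 0], [0, 0, 0], 20], [[10, -30, 0], [0, 0, 0], 20], [[0, 0, 0], [0, 0, 0], 20], [[0, 0, 0], [0, 0, 0], 20], [[0, 0, 0], [0, 0, 0], 20], [[0, 0, 0], [0, 0, 0], 20]])

```text
time_s: 2.1
tcp_pos: [0.4139, -0.2232, 0.2406]
orientation: [3.142, 0.0, -0.159]
wrist_force: [0.2, 0.7, 0.2]
width: 0.0197
gripper_force: 0.0
```

```bash
cat > w.py <<'E'
from h import *
import sys
def st():
    s=robot.sense();T=np.eye(4);T[:3,:3]=R.from_euler('xyz',s['orientation']).as_matrix();T[:3,3]=s['tcp_pos'];return s,T
def go(n,z=None,w=True):
    s,T=st();print(s['time_s'],s['tcp_pos'],s['orientation'],s['width'],s['wrist_force'])
    if w:
        im,d=robot.read_camera("wrist");cv2.imwrite(f"pics/{n}.png",im[:,:,::-1]);np.savez(n+".npz",T=T,d=d)
if __name__=="__main__": go(sys.argv[1])
E
python3 w.py w1
```

```text
2.1 [ 0.4138664  -0.22321641  0.24057561] [ 3.14156222e+00  1.69573573e-04 -1.58519443e-01] 0.0197079900254306 [0.19961581 0.66497013 0.16510057]
```

View pics/w1.png

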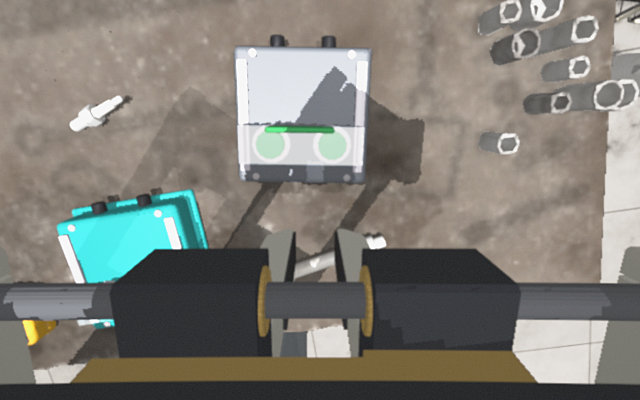

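The wrist view shows the key centres at about (270,144) and (331,144), and the lip from (265,129) to (334,129). The box is square with the tool.

```bash
python3 - <<'E'
from h import *
T=np.load("w1.npz")["T"];c=robot.calibration("wrist");M=T@c["hand_eye"]
kl=atz(c,270,144,.059,M);kr=atz(c,331,144.5,.059,M);a=atz(c,265,129,.092,M);b=atz(c,334,129.5,.092,M)
print(kl,kr,np.linalg.norm(kl-kr),np.linalg.norm(a-b))
i=np.linalg.inv(T)
for p in((kl+kr)/2,(a+b)/2,kl,kr):print(p,(i@np.r_[p,1])[:3]*1000)
top=np.array([.45244,-.21305,.059]);print((i@np.r_[top,1])[:3]*1000)
E
```

```text
[ 0.45844342 -0.18677798  0.059     ] [ 0.44882433 -0.24415922  0.059     ] 0.058181901770977804 0.058491297595659714
[ 0.45363388 -0.2154686   0.059     ] [ 38.07662502 -13.9337412  181.56873045]
[ 0.46895477 -0.2186139   0.092     ] [ 53.696341   -13.24537372 148.56610222]
[ 0.45844342 -0.18677798  0.059     ] [ 38.29686693 -43.02385836 181.5678078 ]
[ 0.44882433 -0.24415922  0.059     ] [ 37.85638312  15.15637595 181.5696531 ]
[ 36.51592732 -16.1335552  181.56892816]
```

send_rows(rows=[[[10, -8, 30], [0, 0, 0], 20], [[9, -7, 30], [0, 0, 0], 20], [[0, 0, 30], [0, 0, 0], 20], [[0, 0, 25], [0, 0, 0], 20], [[0, 0, 15], [0, 0, 0], 20], [[0, 0, 10], [0, 0, 0], 20], [[0, 0, 2], [0, 0, 0], 20], [[0, 0, 0], [0, 0, 0], 20]])

```text
time_s: 3.15
tcp_pos: [0.4357, -0.2109, 0.0992]
orientation: [3.141, -0.001, -0.157]
wrist_force: [-0.3, 0.6, -0.3]
width: 0.0201
gripper_force: 0.0
```

```bash
python3 w.py w2; python3 - <<'E'
from h import *
im=robot.read_camera("side")[0][120:220,310:430];cv2.imwrite("pics/s2.png",cv2.resize(im,None,fx=5,fy=5,interpolation=cv2.INTER_CUBIC)[:,:,::-1])
E
```

```text
3.15 [ 0.43569921 -0.21085907  0.0991805 ] [ 3.14106093e+00 -8.66668440e-04 -1.57019535e-01] 0.02008495400107216 [-0.25730749  0.55321619 -0.29199799]
```

View pics/w2.png

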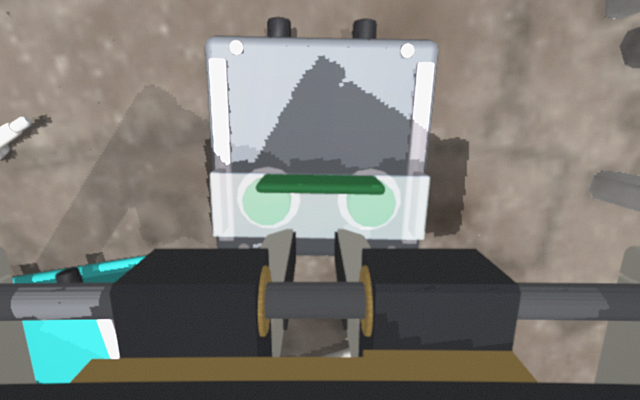

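The fingertips at (280,235) and (350,235) are short of the lip at (257–385,185), centred on it and clear above the plate. Next I push.

send_rows(rows=[[[8, 0, 0], [0, 0, 0], 20], [[8, 0, 0], [0, 0, 0], 20], [[8, 0, 0], [0, 0, 0], 20], [[8, 0, 0], [0, 0, 0], 20], [[8, 0, 0], [0, 0, 0], 20], [[8, 0, 0], [0, 0, 0], 20], [[8, 0, 0], [0, 0, 0], 20], [[8, 0, 0], [0, 0, 0], 20]])

```text
time_s: 4.25
tcp_pos: [0.499, -0.2206, 0.0985]
orientation: [-3.141, 0.0, -0.157]
wrist_force: [-2.0, -0.6, -0.8]
width: 0.0199
gripper_force: 0.8
```

send_rows(rows=[[[2, 0, 0], [0, 0, 0], 20], [[2, 0, 0], [0, 0, 0], 20], [[1.5, 0, 0], [0, 0, 0], 20], [[1.5, 0, 0], [0, 0, 0], 20], [[1, 0, 0], [0, 0, 0], 20], [[0, 0, 0], [0, 0, 0], 20], [[0, 0, 0], [0, 0, 0], 20], [[0, 0, 0], [0, 0, 0], 20]])

```text
time_s: 5.25
tcp_pos: [0.5061, -0.2217, 0.0986]
orientation: [-3.141, 0.001, -0.157]
wrist_force: [-4.5, -0.6, 0.8]
width: 0.0204
gripper_force: 2.1
```

```bash
python3 w.py w3
```

```text
5.25 [ 0.50610779 -0.22165458  0.09859482] [-3.14144241e+00  7.10610793e-04 -1.56979185e-01] 0.02036229868621962 [-4.5434983  -0.63639597  0.79047979]
```

View pics/w3.png

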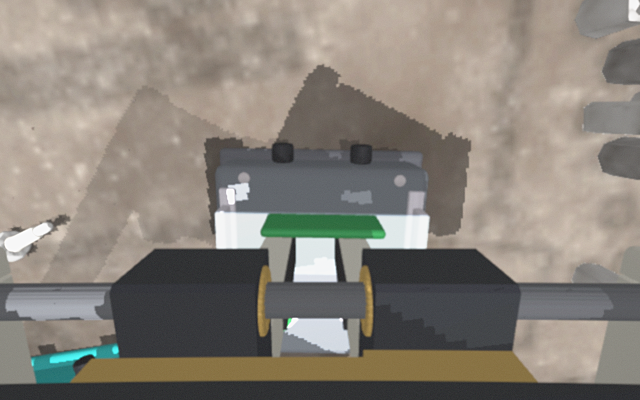

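The fingers are on the lip, and the force has risen. I'll push 2 mm more to confirm the stop, then back off and rise.

send_rows(rows=[[[1, 0, 0], [0, 0, 0], 20], [[1, 0, 0], [0, 0, 0], 20], [[0, 0, 0], [0, 0, 0], 20], [[0, 0, 0], [0, 0, 0], 20], [[0, 0, 0], [0, 0, 0], 20], [[0, 0, 0], [0, 0, 0], 20], [[0, 0, 0], [0, 0, 0], 20], [[0, 0, 0], [0, 0, 0], 20]])

```text
time_s: 6.3
tcp_pos: [0.5064, -0.2217, 0.0985]
orientation: [-3.141, 0.004, -0.157]
wrist_force: [-10.5, -0.3, 5.2]
width: 0.0198
gripper_force: 5.2
```

The guard is at its stop: force went up with no motion. Back off, rise, then set the opening over the keys.

send_rows(rows=[[[-10, 0, 0], [0, 0, 0], 20], [[-10, 0, -5], [0, 0, 0], 20], [[-10, 0, -5], [0, 0, 0], 45], [[-10, 0, -5], [0, 0, 0], 45], [[-10, 1, -5], [0, 0, 0], 45], [[-7.5, 0, 0], [0, 0, 0], 45], [[0, 0, 0], [0, 0, 0], 45], [[0, 0, 0], [0, 0, 0], 45]])

```text
time_s: 7.3
tcp_pos: [0.4516, -0.2142, 0.1186]
orientation: [3.142, -0.0, -0.157]
wrist_force: [0.9, 0.1, -0.0]
width: 0.0451
gripper_force: 0.0
```

```bash
python3 w.py w4; python3 - <<'E'
from h import *
im=robot.read_camera("side")[0][120:220,310:430];cv2.imwrite("pics/s4.png",np.vstack([cv2.resize(im,(540,450),interpolation=cv2.INTER_CUBIC)])[:,:,::-1])
E
```

```text
7.3 [ 0.45163438 -0.21417378  0.11857442] [ 3.14158381e+00 -1.49623097e-04 -1.57081182e-01] 0.045106018061649725 [ 0.90691007  0.07940186 -0.02426883]
```

View pics/w4.png

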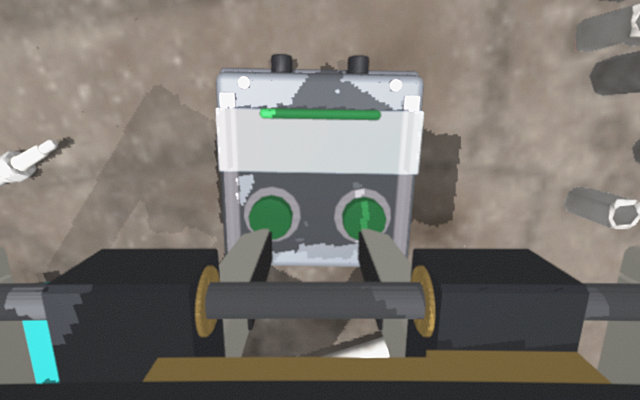

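View pics/s4.png

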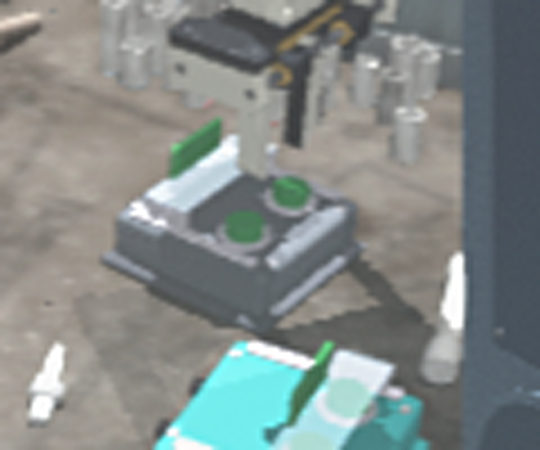

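The wrist view shows the guard fully back, with the lip at (320,113) and the uncovered keys at about (270,216) and (363,217). The side view agrees. I'll work out the offset in the tool frame.

```bash
python3 - <<'E'
from h import *
T=np.load("w4.npz")["T"];c=robot.calibration("wrist");M=T@c["hand_eye"];i=np.linalg.inv(T)
for u,v in((270,216),(363,217)):print((i@np.r_[atz(c,u,v,.059,M),1])[:3]*1000)
E
```

```text
[  4.46413529 -28.42800273  59.57483381]
[ 3.82736351 30.14559748 59.57525663]
```

send_rows(rows=[[[2, 0.7, 10], [0, 0, 0], 45], [[0, 0, 10], [0, 0, 0], 45], [[0, 0, 10], [0, 0, 0], 45], [[0, 0, 4], [0, 0, 0], 45], [[0, 0, 3], [0, 0, 0], 45], [[0, 0, 3], [0, 0, 0], 45], [[0, 0, 3], [0, 0, 0], 45], [[0, 0, 2], [0, 0, 0], 45]])

```text
time_s: 8.4
tcp_pos: [0.4533, -0.215, 0.0743]
orientation: [3.141, -0.0, -0.157]
wrist_force: [-2.9, 2.3, 9.4]
width: 0.0448
gripper_force: 4.4
```

send_rows(rows=[[[0, 0, 1], [0, 0, 0], 45], [[0, 0, 1], [0, 0, 0], 45], [[0, 0, 0.5], [0, 0, 0], 45], [[0, 0, 0], [0, 0, 0], 45], [[0, 0, 0], [0, 0, 0], 45], [[0, 0, 0], [0, 0, 0], 45], [[0, 0, 0], [0, 0, 0], 45], [[0, 0, 0], [0, 0, 0], 45]])

```text
time_s: 9.4
tcp_pos: [0.4533, -0.215, 0.0732]
orientation: [3.141, -0.001, -0.157]
wrist_force: [-5.8, 3.7, 20.9]
width: 0.0451
gripper_force: 9.6
```

```bash
python3 w.py w5; python3 - <<'E'
from h import *
print(robot.sense()["ft_torque"])
im=robot.read_camera("side")[0][120:220,310:430];a=cv2.resize(im,(540,450),interpolation=cv2.INTER_CUBIC)[:,:,::-1]
cv2.imwrite("pics/s5.png",a)
E
```

```text
9.4 [ 0.45333829 -0.21504674  0.07315066] [ 3.14102271e+00 -7.04416930e-04 -1.56718074e-01] 0.04505608249112266 [-5.84206429  3.70063822 20.92179517]
[ 0.73046001  1.12554405 -0.00598167]
```

View pics/s5.png

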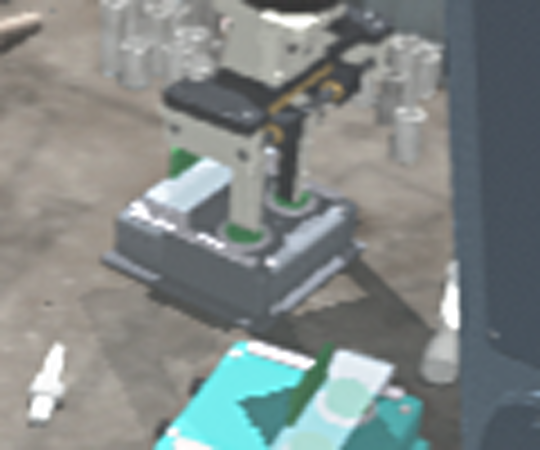

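Both fingers stand on the green keys, at (245,232) and (293,198), and both keys are down at 21 N. Next I hold.

send_rows(rows=[[[0, 0, 0], [0, 0, 0], 45], [[0, 0, 0], [0, 0, 0], 45], [[0, 0, 0], [0, 0, 0], 45], [[0, 0, 0], [0, 0, 0], 45], [[0, 0, 0], [0, 0, 0], 45], [[0, 0, 0], [0, 0, 0], 45], [[0, 0, 0], [0, 0, 0], 45], [[0, 0, 0], [0, 0, 0], 45]])

```text
time_s: 10.5
tcp_pos: [0.4533, -0.215, 0.0731]
orientation: [3.141, -0.001, -0.157]
wrist_force: [-5.6, 4.2, 19.8]
width: 0.0448
gripper_force: 9.6
```

send_rows(rows=[[[0, 0, 0], [0, 0, 0], 45], [[0, 0, 0], [0, 0, 0], 45], [[0, 0, 0], [0, 0, 0], 45], [[0, 0, 0], [0, 0, 0], 45], [[0, 0, 0], [0, 0, 0], 45], [[0, 0, 0], [0, 0, 0], 45], [[0, 0, 0], [0, 0, 0], 45], [[0, 0, 0], [0, 0, 0], 45]])

```text
time_s: 11.5
tcp_pos: [0.4533, -0.215, 0.0731]
orientation: [3.141, -0.001, -0.157]
wrist_force: [-5.1, 3.6, 19.2]
width: 0.0449
gripper_force: 9.6
```

send_rows(rows=[[[0, 0, 0], [0, 0, 0], 45], [[0, 0, 0], [0, 0, 0], 45], [[0, 0, 0], [0, 0, 0], 45], [[0, 0, 0], [0, 0, 0], 45], [[0, 0, 0], [0, 0, 0], 45], [[0, 0, 0], [0, 0, 0], 45], [[0, 0, 0], [0, 0, 0], 45], [[0, 0, 0], [0, 0, 0], 45]])

```text
time_s: 12.5
tcp_pos: [0.4533, -0.215, 0.0731]
orientation: [3.141, -0.001, -0.157]
wrist_force: [-5.8, 3.4, 18.8]
width: 0.0452
gripper_force: 9.6
```

send_rows(rows=[[[0, 0, 0], [0, 0, 0], 45], [[0, 0, 0], [0, 0, 0], 45], [[0, 0, -4], [0, 0, 0], 45], [[0, 0, -5], [0, 0, 0], 45], [[0, 0, -10], [0, 0, 0], 45], [[0, 0, -20], [0, 0, 0], 45], [[0, 0, -30], [0, 0, 0], 45], [[0, 0, -30], [0, 0, 0], 45]])

```text
time_s: 13.5
tcp_pos: [0.4535, -0.2152, 0.1712]
orientation: [3.141, -0.0, -0.157]
wrist_force: [-0.2, -0.2, -0.2]
width: 0.0447
gripper_force: 0.0
```

send_rows(rows=[[[0, 0, -20], [0, 0, 0], 45], [[0, 0, 0], [0, 0, 0], 45], [[0, 0, 0], [0, 0, 0], 45], [[0, 0, 0], [0, 0, 0], 45], [[0, 0, 0], [0, 0, 0], 45], [[0, 0, 0], [0, 0, 0], 45], [[0, 0, 0], [0, 0, 0], 45], [[0, 0, 0], [0, 0, 0], 45]])

```text
time_s: 14.5
tcp_pos: [0.4534, -0.2151, 0.1901]
orientation: [-3.142, 0.0, -0.157]
wrist_force: [-0.2, -0.2, -0.4]
width: 0.0449
gripper_force: 0.0
```

```bash
python3 w.py w6
```

```text
14.5 [ 0.45338506 -0.21511225  0.19012813] [-3.14158756e+00  9.76494586e-06 -1.56951541e-01] 0.044911812431218785 [-0.20616531 -0.2416367  -0.35172172]
```

View pics/w6.png

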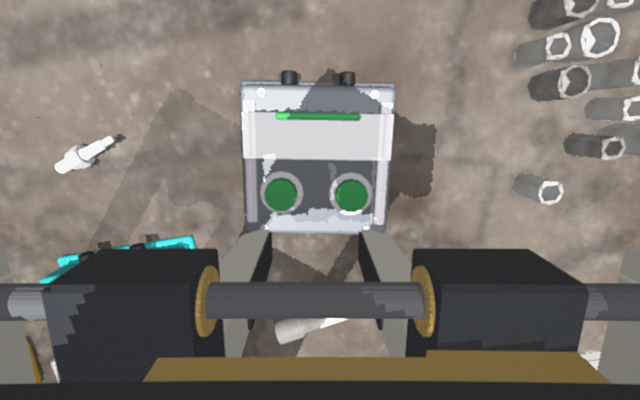

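The guard stands back, with the lip at (318,116), and both keys at (280,194) and (351,194) are free. Nothing touches the arm, so I hand in.

```bash
python3 -c "
from rig import robot
print(robot.job_done())"
```

```text
the job is handed in; nothing more can be done
None
```

I pushed the green-key box's guard back to its stop, held both green keys down for over 3 s, let them come up and handed the job in; the arm stayed clear of the black-key box and the loose items, but no verdict came back.

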